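Set up the soil sieving station

ROBOT

A 6-joint arm with a two-finger parallel gripper is mounted at the origin on the work surface. World frame = base frame: x ahead of the robot, y to its left, z up, the work surface at z = 0. Lengths are in m, angles in rad, forces in N, time in s.
With the tool pointing down it reaches from about 0.3 to 0.875 m from the base axis. Payload 6.4 kg.
Tool frame: the origin (TCP) lies on the centre line of the jaws, within the pads' length; the fingertips stand 25 mm ahead of it and the grasp point (between the pads) lies 6 mm ahead of it (ctrl.tips_ahead is the z of the fingertips in the tool frame, in m); z points along the fingers, x is the direction in which the jaws open and shut, and the axes are right-handed (so a half turn about z gives the same grasp; the last joint's range is limited). The gripper opens to 85 mm and grips with 20 to 120 N. Pads are 22 mm wide; open, the fingers measure 114 mm over their backs; the gripper's body (76 mm by 85 mm) begins 54 mm behind the grasp point. The pads swing forward as they close: fully open they stand 13 mm farther back than shut.
Start: joints at [-1.364, 0.181, 1.607, -0, 1.354, -0.206], TCP at [0.231, -0.527, 0.256] pointing down, gripper open.
Joint ranges: [-2.99, 2.99], [-0.89, 2.07], [0.3, 2.58], [-1.14, 4.28], [0, 2.63], [-3.12, 3.12]. Speed limits (rad/s): [2.57, 2.57, 3.01, 3.14, 3.14, 3.14].

INTERFACE

Orientations are given as a unit quaternion [w, x, y, z].
In Python, from bench import ctrl gives the robot as it stands.
- The arm moves only by the shell command python3 -m pendant 'ROWS'. ROWS is JSON, a list that holds one entry, the list of rows, each a list of 7 numbers: the shift along the tool's x, y, z in m, then the turn, a rotation vector about the tool's x, y, z in rad, then the closure, from -1 (fully open) to 1 (shut). A call has 1 to 10 rows; each row shifts and turns the commanded pose from where the row before left it, along the tool's axes as they then stand; what a row does not reach is not made up. A row lasts 1/10 s, in which the tool goes at most 50 mm and 8.59 degrees, less where a joint would pass 70% of its speed; a pose out of reach is approached as far as the arm can. A call with a gripper value outside its range is refused whole. The fingers move at their own pace and stop on an object; the grip force is fixed at half the most. Time passes only in rows, so rows that do not move let the fingers close. It gives the time, the measured TCP pose, the force and the opening at its end, in the units of the state.
- ctrl.get_obs(): the state, without advancing time (a new reading comes with each control period).
- ctrl.camera(name): name is "scene" or "side" or "wrist"; returns (picture, depth): 420x560x3 uint8, red, green, blue; 420x560 float32, m along the optical axis (not along the pixel's ray), 0 where there is no reading.
- ctrl.calibration(name): a dict with "fov_y" (degrees; the focal length in pixels is half the picture's height over the tangent of half this angle, whatever the lens; pixels are square), "cx", "cy" (the principal point, pixels), "camera_from_world" (4x4, takes a point from world to camera coordinates). Camera axes: x right, y down, z forward; pixel columns grow to the right and rows downward; lengths in m; the calibration is good to about 2 mm. A picture is of the moment at which its call begins: read the wrist's pose just before it. calibration takes no time and is no camera call; for the wrist camera it gives the pose at the moment of the call.
- ctrl.hand_in(): hands the job in, once; it reports no verdict.
The state is a dict: "time_s": time; "q": joint angles; "dq": joint speeds; "joint_efforts": joint torques, N m; "eef_pos": TCP position; "eef_rot": TCP orientation; "wrist_force": force on the tool from outside, world axes, zero at the start; "torque": the same for the moment, N m; "opening": opening from 0.0 (shut) to 1.0 (fully open).
Only numpy, scipy, OpenCV 4.12 (cv2) and the standard library are available. Lean on these libraries where they do the work, as an engineer would, in place of code of your own. Each camera call takes 0.05 s, during which the arm holds its last target.

TASK

Set up the sieving station: build the nest of small sieves centrally on the round plate of the shaker, from the bottom up: first the receiver pan, then the fine sieve seated in it, then the coarse sieve seated in the fine one. Stand the capped amber sample jar in the middle of the cork mat in front of (on the robot's side of) the porcelain evaporating dish, keeping the jar upright throughout, and the round aluminium weighing tin in the middle of the cork mat in front of the balance. Let go of everything and leave it standing at rest.

Things in the scene. Friction and masses are not known exactly. Their poses are not given: they have to be found in the camera images.
- pan: Loose steel receiver pan, round, open at the top, plain solid floor without mesh, outside diameter 58 mm, height 30 mm, wall 3 mm (bore 52 mm), flat underside, about 90 g, stands open side up. Origin: centre of its underside; z up along its axis.
- fine_sieve: Loose steel sieve, 34 mm high, floor of fine dense mesh (wires 3 mm apart). Frame 58 mm outside, 52 mm bore, from 6 mm up; below it a skirt tapering from 48 to 42 mm at the foot drops into the bore below and the shoulder at 6 mm rests on that rim. Seated: origin 24 mm above the pan's. Grip the frame with fingertips above the shoulder. 100 g, open side up. Origin: centre of underside, z up.
- coarse_sieve: Loose steel sieve like the fine one (same frame and skirt) but taller, 44 mm, with open, coarse mesh (wires 9 mm apart). Frame 58 mm outside from 6 to 44 mm above the underside; skirt 48 to 42 mm below. Seated in the fine sieve: origin 28 mm above the fine sieve's. 100 g, stands open side up. Origin: centre of underside, z up.
- jar: Loose amber glass sample jar with paper label and white cap, diameter 44 mm, height 62 mm, about 140 g, standing upright. Origin: centre of its underside; z up along its axis.
- tin: Loose squat round aluminium weighing tin with its lid on, height 32 mm, diameter 48 mm (lid, the upper 10 mm, 50 mm), about 60 g, standing upright. Origin: centre of its underside; z up along its axis.
- shaker_seat (a point): The centre of the top of the round dark steel plate, 84 mm in diameter, on the sieve shaker: a grey fixed box 130 x 130 mm with a black knob on its front. The plate is flat, has no rim, and its top is 41 mm above the bench. z up.
- mat_dish: Fixed round cork mat, 76 mm in diameter, 4 mm thick, in front of the evaporating dish (the mat nearest the dish, on its robot side). Origin: centre of its underside; z up along its axis.
- mat_balance: Fixed round cork mat, 76 mm in diameter, 4 mm thick, in front of the balance (the mat nearest the balance, on its robot side); looks the same as the other mat. Origin: centre of its underside; z up along its axis.
- dish: Fixed white porcelain evaporating dish, round and open, 112 mm across the rim, 42 mm high, with a small spout. Only a landmark. Origin: centre of its underside; z up along its axis.
- balance: Fixed white bench balance, 130 mm deep, 120 mm wide, 38 mm high, with a round steel weighing pan (84 mm, top at 47 mm) and a display at its front. Only a landmark. Origin: centre of its underside; z up along its axis.
Things that resemble listed ones, but are neither listed nor needed, are in the scene too. Leave any pink or red look-alike of the mat_balance alone.

How it is judged:
By the outcome, as a careful person would: the job done as asked, in the order asked, and still so for the second after the job is handed in, with the robot touching nothing.
It also fails if it takes over 125 s, if anything falls off the work surface, if the arm or the gripper's body presses on something with over 40 N, if the wrist force passes 120 N, or if a joint passes its speed limit or range.

## Working session

There is one attempt and no reset: what is moved stays moved. The work goes in short steps, Python scripts to look and compute and a shell command to move; the robot and the scene stay as the last step left them, time stands still between calls to the robot, and variables do not carry over. Pictures are saved under pics/ and viewed, and the job is handed in when it is done.

```bash
ls; mkdir -p pics; python3 - <<'E'
from bench import ctrl
import cv2,numpy as np
print(ctrl.get_obs()); print(ctrl.tips_ahead)
for n in ("scene","side","wrist"):
    c=ctrl.calibration(n); p,d=ctrl.camera(n)
    np.savez(f"pics/{n}0.npz",p=p,d=d,T=c["camera_from_world"],f=210/np.tan(np.radians(c["fov_y"]/2)),cx=c["cx"],cy=c["cy"])
    cv2.imwrite(f"pics/{n}0.png",p[...,::-1]); print(n,c)
E
```

```text
pics
{'time_s': 0.0, 'q': array([-1.36431231e+00,  1.81501384e-01,  1.60801739e+00, -6.99647079e-06,
        1.35382427e+00, -2.06324822e-01]), 'dq': array([-6.17386187e-05, -8.61240900e-04,  6.47741795e-04, -6.58494288e-04,
        1.30108941e-03, -6.01246574e-05]), 'joint_efforts': array([ 7.88127218e-04, -4.44874907e+01, -3.51334977e+01, -2.65486087e-04,
        9.01213672e-03,  7.72815838e-06]), 'eef_pos': array([ 0.230573  , -0.5261789 ,  0.25540189]), 'eef_rot': array([-6.16392543e-04,  8.37013770e-01, -5.47181124e-01, -6.21321383e-04]), 'wrist_force': array([-0.44247705, -0.34359116,  0.62085192]), 'torque': array([ 0.04766992, -0.01428641,  0.01973108]), 'opening': 1.0077650737654604}
0.025
scene {'fov_y': 44.72999394096141, 'cx': 280.83020547739386, 'cy': 199.80468888427515, 'camera_from_world': array([[ 0.84726128,  0.53074976,  0.02128437, -0.41404664],
       [ 0.36217514, -0.54791765, -0.75406593, -0.15805937],
       [-0.38855823,  0.64659953, -0.65645377,  1.3195914 ],
       [ 0.        ,  0.        ,  0.        ,  1.        ]])}
side {'fov_y': 57.64852546327429, 'cx': 284.75961570544115, 'cy': 212.4037485299567, 'camera_from_world': array([[-0.99978991,  0.00811835, -0.01882116,  0.49439157],
       [ 0.0201765 ,  0.55162865, -0.83384575,  0.04600197],
       [ 0.00361284, -0.83405031, -0.55167656,  0.97389399],
       [ 0.        ,  0.        ,  0.        ,  1.        ]])}
wrist {'fov_y': 62.91858037790647, 'cx': 278.58908055734815, 'cy': 208.11147843126153, 'camera_from_world': array([[ 4.00902800e-01, -9.16120078e-01, -9.73073169e-04,
        -5.75384801e-01],
       [-8.74605428e-01, -3.83051290e-01,  2.97215501e-01,
        -3.86575805e-02],
       [-2.72657825e-01, -1.18303471e-01, -9.54809928e-01,
         3.79846118e-01],
       [ 0.00000000e+00,  0.00000000e+00,  0.00000000e+00,
         1.00000000e+00]])}
```

View pics/scene0.png

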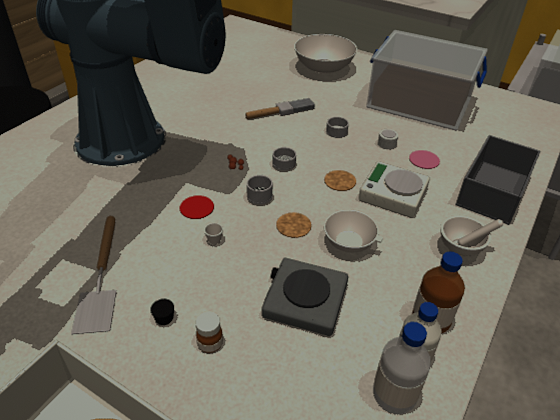

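View pics/side0.png

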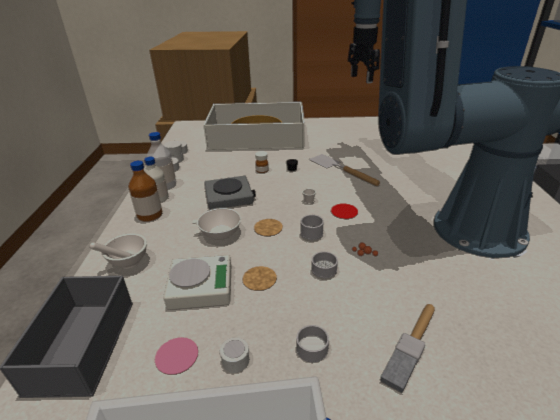

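View pics/wrist0.png

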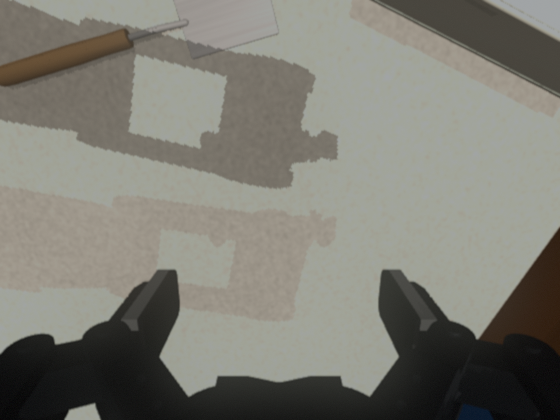

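The pictures show three steel rounds at scene pixels (259,190), (284,159) and (337,127), with two pale rounds at (388,138) and (214,234). The jar is at (209,332), the mats are at (294,225) and (340,180), and the shaker plate is at (307,288). Next I'll zoom in.

```bash
cat > h.py <<'E'
import numpy as np,cv2
from bench import ctrl
def snap(n,tag):
    c=ctrl.calibration(n); p,d=ctrl.camera(n)
    s=dict(p=p,d=d,T=c["camera_from_world"],f=210/np.tan(np.radians(c["fov_y"]/2)),cx=c["cx"],cy=c["cy"])
    np.savez(f"pics/{tag}.npz",**s); cv2.imwrite(f"pics/{tag}.png",p[...,::-1]); return s
def load(tag): return {k:v for k,v in np.load(f"pics/{tag}.npz").items()}
def ray(s,uv,z):
    uv=np.atleast_2d(np.asarray(uv,float)); R=s["T"][:3,:3];o=-R.T@s["T"][:3,3]
    d=np.c_[(uv[:,0]-s["cx"])/s["f"],(uv[:,1]-s["cy"])/s["f"],np.ones(len(uv))]@R
    return o+d*((z-o[2])/d[:,2])[:,None]
def cloud(s):
    v,u=np.mgrid[:420,:560]; d=s["d"]; R=s["T"][:3,:3]
    P=np.stack([(u-s["cx"])/s["f"]*d,(v-s["cy"])/s["f"]*d,d],-1)-s["T"][:3,3]
    P=P@R; P[d<=0]=np.nan; return P
def proj(s,X):
    c=s["T"][:3,:3]@np.asarray(X)+s["T"][:3,3]; return s["f"]*c[0]/c[2]+s["cx"],s["f"]*c[1]/c[2]+s["cy"]
def crop(s,x0,y0,x1,y1,k,name): cv2.imwrite(f"pics/{name}.png",cv2.resize(s["p"][y0:y1,x0:x1,::-1],None,fx=k,fy=k,interpolation=cv2.INTER_CUBIC))
E
python3 - <<'E'
from h import *
s=load("scene0");crop(s,170,110,450,320,2.8,"sc_a")
s2=load("side0");crop(s2,140,140,380,370,2.6,"sd_a")
for n in("scene0","side0"):
    s=load(n);P=cloud(s)
    m=(P[...,2]>.012)&(P[...,2]<.12)&(P[...,0]>.2)&(P[...,0]<1)&(abs(P[...,1])<.6)
    k,l,st,c=cv2.connectedComponentsWithStats(m.astype(np.uint8))
    print(n)
    for i in range(1,k):
        if st[i,4]<60: continue
        q=P[l==i]; lo=np.nanpercentile(q,1,axis=0);hi=np.nanpercentile(q,99,axis=0)
        print(c[i].round(),st[i,4],((lo+hi)/2).round(3),(hi-lo).round(3),"top",hi[2].round(3))
E
```

```text
scene0
[318.  64.] 386 [0.258 0.578 0.042] [0.113 0.042 0.056] top 0.07
[417.  97.] 3548 [0.589 0.526 0.066] [0.254 0.045 0.106] top 0.119
[284. 106.] 449 [0.276 0.344 0.017] [0.125 0.166 0.009] top 0.021
[337. 125.] 247 [0.449 0.343 0.021] [0.056 0.06  0.018] top 0.031
[388. 136.] 263 [0.584 0.363 0.024] [0.047 0.048 0.021] top 0.034
[497. 177.] 3137 [0.869 0.327 0.047] [0.118 0.203 0.067] top 0.08
[284. 157.] 349 [0.409 0.14  0.023] [0.056 0.059 0.022] top 0.035
[394. 187.] 2377 [0.679 0.18  0.031] [0.13  0.121 0.035] top 0.048
[259. 188.] 549 [0.428 0.005 0.029] [0.056 0.058 0.032] top 0.045
[352. 228.] 1301 [ 0.665 -0.01   0.028] [0.115 0.107 0.03 ] top 0.043
[467. 233.] 1673 [0.863 0.097 0.046] [0.098 0.093 0.066] top 0.079
[105. 242.] 468 [ 0.256 -0.291  0.017] [0.091 0.113 0.009] top 0.021
[213. 231.] 257 [ 0.424 -0.157  0.023] [0.037 0.037 0.021] top 0.033
[305. 295.] 4562 [ 0.66  -0.194  0.028] [0.146 0.141 0.028] top 0.042
[417. 345.] 4658 [ 0.87  -0.202  0.067] [0.067 0.208 0.105] top 0.119
[162. 310.] 451 [ 0.469 -0.36   0.022] [0.038 0.039 0.019] top 0.032
[208. 330.] 88
[... 511 characters left out ...]
0.029] [0.14  0.292 0.032] top 0.045
[308. 194.] 141 [ 0.425 -0.157  0.024] [0.037 0.039 0.023] top 0.035
[311. 226.] 483 [0.429 0.007 0.03 ] [0.055 0.058 0.035] top 0.047
[122. 249.] 1278 [0.861 0.101 0.048] [0.097 0.093 0.066] top 0.082
[364. 248.] 75 [0.308 0.076 0.016] [0.03  0.035 0.007] top 0.02
[324. 264.] 494 [0.409 0.143 0.024] [0.056 0.057 0.024] top 0.036
[198. 281.] 3010 [0.675 0.189 0.031] [0.129 0.12  0.037] top 0.05
[ 67. 337.] 8234 [0.868 0.331 0.047] [0.119 0.198 0.069] top 0.082
[407. 352.] 1755 [0.276 0.35  0.018] [0.125 0.164 0.01 ] top 0.023
[312. 341.] 553 [0.449 0.346 0.022] [0.056 0.056 0.02 ] top 0.032
[234. 353.] 744 [0.584 0.368 0.024] [0.047 0.047 0.023] top 0.036
```

```bash
python3 - <<'E'
from h import *
s=load("side0");crop(s,250,140,340,370,2.6,"sd_b")
E
```

```text
(no output)
```

View pics/sc_a.png

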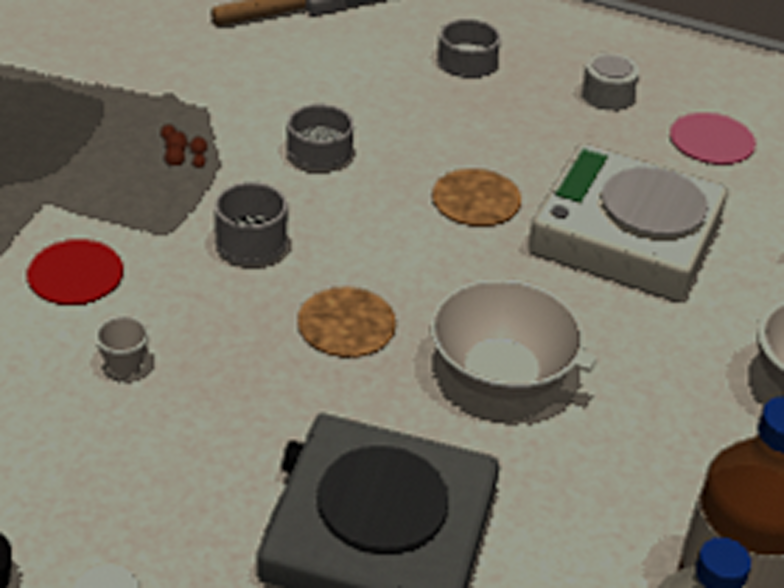

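View pics/sd_a.png

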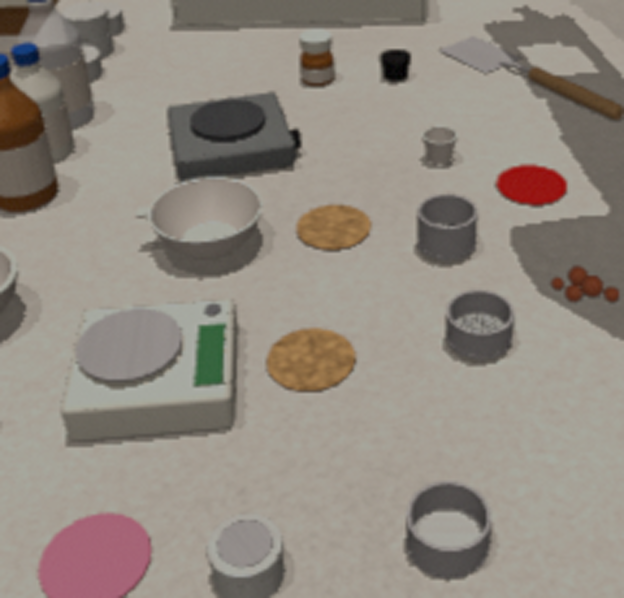

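```bash
python3 - <<'E'
from h import *
from scipy.optimize import least_squares
def circ(X):
    r=least_squares(lambda p:np.hypot(X[:,0]-p[0],X[:,1]-p[1])-p[2],[*X.mean(0),.03],loss="soft_l1",f_scale=.001); return r.x
for n in("scene0","side0"):
    s=load(n);P=cloud(s); hsv=cv2.cvtColor(s["p"],cv2.COLOR_RGB2HSV)
    cork=((hsv[...,0]>8)&(hsv[...,0]<22)&(hsv[...,1]>90)&(hsv[...,2]>90)).astype(np.uint8)
    for nm,m,z in(("cork",cork,.004),):
        for c in cv2.findContours(m,cv2.RETR_EXTERNAL,cv2.CHAIN_APPROX_NONE)[0]:
            if cv2.contourArea(c)<200: continue
            W=ray(s,c[:,0,:],z)[:,:2]
            if not(.3<W[:,0].mean()<.75): continue
            h=cv2.convexHull(c)[:,0,:]; print(n,nm,circ(ray(s,h,z)[:,:2]).round(4),c[:,0].mean(0))
    # shaker plate: dark pixels near
    g=s["p"].max(2); roi=(abs(P[...,0]-.66)<.05)&(abs(P[...,1]+.19)<.05)
    print("greys",np.percentile(g[roi],[5,25,50,75,95]))
    for t in (36,42,48,54,60):
      m=((g<t)&roi).astype(np.uint8); cs=cv2.findContours(m,cv2.RETR_EXTERNAL,cv2.CHAIN_APPROX_NONE)[0]
      if cs:
        c=max(cs,key=cv2.contourArea); h=cv2.convexHull(c)[:,0,:]; print(n,"plate",t,cv2.contourArea(c),circ(ray(s,h,.041)[:,:2]).round(4))
    for nm,x,y,hh in(("pan",.449,.345,.03),("fine",.409,.142,.034),("coarse",.428,.006,.044),("jar",.569,-.355,.062),("tin",.584,.365,.032)):
        m=(np.hypot(P[...,0]-x,P[...,1]-y)<.045)&(P[...,2]>.010)
        c=max(cv2.findContours(m.astype(np.uint8),cv2.RETR_EXTERNAL,cv2.CHAIN_APPROX_NONE)[0],key=cv2.contourArea)
        # upper silhouette = far rim; use points of depth cloud near top height
        top=np.nanpercentile(P[m][:,2],98); q=P[m&(P[...,2]>top-.004)]
        hu=cv2.convexHull((q[:,:2]*1e4).astype(np.float32))[:,0,:]/1e4
        print(n,nm,top.round(4),circ(hu).round(4))
E
```

```text
scene0 cork [ 0.5397 -0.0313  0.0371] [293.23529412 224.44705882]
scene0 cork [0.5529 0.1593 0.0369] [339.39726027 179.67123288]
greys [30. 37. 39. 72. 74.]
scene0 plate 36 88.5 [ 0.6639 -0.1957  0.0405]
scene0 plate 42 1349.5 [ 0.6626 -0.1935  0.0426]
scene0 plate 48 1369.5 [ 0.6624 -0.1934  0.0428]
scene0 plate 54 1397.0 [ 0.6621 -0.1931  0.0434]
scene0 plate 60 1415.5 [ 0.6623 -0.193   0.0437]
scene0 pan 0.0302 [0.4486 0.343  0.0281]
scene0 fine 0.0343 [0.4082 0.1399 0.029 ]
scene0 coarse 0.0444 [0.4273 0.0045 0.0291]
scene0 jar 0.0633 [ 0.5686 -0.3561  0.0199]
scene0 tin 0.0334 [0.584  0.3633 0.0241]
side0 cork [0.552  0.1618 0.0372] [259.19753086 278.01234568]
side0 cork [ 0.5386 -0.029   0.037 ] [267.546875 226.984375]
greys [36.45 58.   60.   96.   99.  ]
side0 plate 36 4.0 [ 0.6578 -0.1804  0.0379]
side0 plate 42 12.0 [ 0.6584 -0.1799  0.0379]
side0 plate 48 22.0 [ 0.6586 -0.1816  0.04  ]
side0 plate 54 36.5 [ 0.6578 -0.1784  0.0392]
side0 plate 60 306.0 [ 0.6587 -0.1835  0.0435]
side0 pan 0.0323 [0.4488 0.346  0.0286]
side0 fine 0.0361 [0.4089 0.1425 0.0288]
side0 coarse 0.0464 [0.4275 0.0076 0.0285]
side0 jar 0.0654 [ 0.5684 -0.3541  0.0206]
side0 tin 0.0354 [0.5841 0.3673 0.0245]
```

```bash
python3 -m pendant '[[[0,0,0,0,0,0.137,-1],[0,0,0,0,0,0.137,-1],[0,0,0,0,0,0.138,-1],[-0.03,-0.03,0,0,0,0,-1],[-0.034,-0.034,0,0,0,0,-1],[-0.034,-0.034,0,0,0,0,-1],[-0.034,-0.034,0,0,0,0,-1],[-0.034,-0.034,0,0,0,0,-1],[-0.034,-0.034,0,0,0,0,-1],[-0.034,-0.034,0,0,0,0,-1]]]'
python3 - <<'E'
from h import *
o=ctrl.get_obs();print(o["time_s"],o["eef_pos"],o["eef_rot"],o["q"])
s=snap("wrist","w1");R=s["T"][:3,:3];print("cam",-R.T@s["T"][:3,3],R)
E
```

```text
time_s: 1.15
eef_pos: [0.4655, -0.2908, 0.2562]
eef_rot: [0.0, 0.707, -0.707, -0.0]
wrist_force: [-0.2, -0.7, -0.1]
opening: 1.001
1.15 [ 0.46550398 -0.29079619  0.25615412] [ 6.22436197e-06  7.07331924e-01 -7.06881563e-01 -7.94378323e-05] [-7.74677501e-01  1.22887423e-01  1.67313325e+00 -1.10747324e-05
  1.34573098e+00  7.95484391e-01]
cam [ 0.54169487 -0.29175451  0.37428969] [[ 3.76689206e-04 -9.99999627e-01  7.76829805e-04]
 [-9.54777978e-01 -1.28687811e-04  2.97319688e-01]
 [-2.97319477e-01 -8.53697107e-04 -9.54777670e-01]]
```

View pics/w1.png

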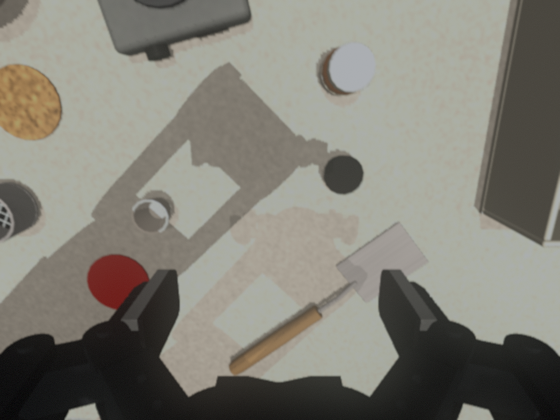

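The wrist view is clear. The jar cap is at (352,68), the dish mat at (27,100) and the coarse sieve at (5,210).

```bash
python3 -m pendant '[[[-0.048,0,0,0,0,0,-1],[-0.048,0,0,0,0,0,-1],[-0.048,0,0,0,0,0,-1],[-0.048,0,0,0,0,0,-1],[-0.048,0,0,0,0,0,-1],[-0.048,0,0,0,0,0,-1],[-0.048,0,0,0,0,0,-1],[-0.024,0,0,0,0,0,-1],[0,0,0,0,0,0,-1]]]'
python3 - <<'E'
from h import *
s=snap("wrist","w2")
E
python3 -m pendant '[[[-0.048,0,0,0,0,0,-1],[-0.048,0,0,0,0,0,-1],[-0.048,0,0,0,0,0,-1],[-0.048,0,0,0,0,0,-1],[-0.048,0,0,0,0,0,-1],[-0.035,0.025,0,0,0,0,-1],[0,0.025,0,0,0,0,-1],[0,0,0,0,0,0,-1]]]'
python3 - <<'E'
from h import *
s=snap("wrist","w3")
a=load("w1");b=load("w2")
cv2.imwrite("pics/w23.png",cv2.resize(np.hstack([b["p"],s["p"]])[...,::-1],(800,300)))
E
```

```text
time_s: 2.1
eef_pos: [0.4636, 0.0702, 0.2561]
eef_rot: [-0.0, 0.709, -0.705, -0.0]
wrist_force: [0.1, 0.2, 0.0]
opening: 1.004
time_s: 2.95
eef_pos: [0.4122, 0.3423, 0.2556]
eef_rot: [0.001, 0.708, -0.706, -0.0]
wrist_force: [-0.5, -0.3, 0.1]
opening: 0.996
```

View pics/w23.png

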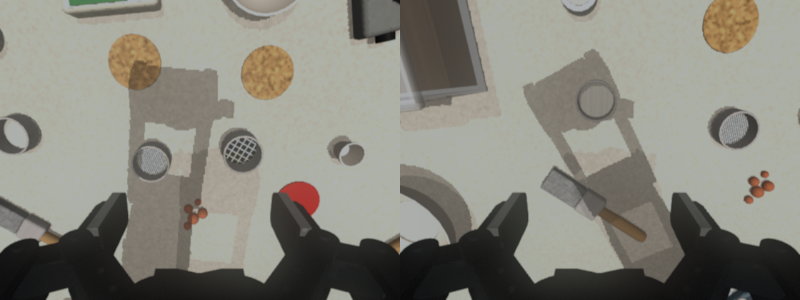

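The wrist views confirm which is which. The pan is solid at w3 (597,100), the fine dense mesh is at w2 (152,160), and the coarse open mesh is at w2 (241,150).

```bash
cat >> h.py <<'E'
from scipy.optimize import least_squares
def circ(X):
    return least_squares(lambda p:np.hypot(X[:,0]-p[0],X[:,1]-p[1])-p[2],[*X.mean(0),.03],loss="soft_l1",f_scale=.001).x
def rim(s,x,y,lo,rad=.045,tol=.004):
    P=cloud(s); m=(np.hypot(P[...,0]-x,P[...,1]-y)<rad)&(P[...,2]>lo)
    if m.sum()<30: return None
    top=np.nanpercentile(P[m][:,2],97); q=P[m&(P[...,2]>top-tol)]
    hu=cv2.convexHull((q[:,:2]*1e4).astype(np.float32))[:,0,:]/1e4
    return np.r_[circ(hu),top].round(4)
def cork(s):
    hsv=cv2.cvtColor(s["p"],cv2.COLOR_RGB2HSV); P=cloud(s)
    m=((hsv[...,0]>8)&(hsv[...,0]<22)&(hsv[...,1]>90)&(hsv[...,2]>60)).astype(np.uint8); out=[]
    for c in cv2.findContours(m,cv2.RETR_EXTERNAL,cv2.CHAIN_APPROX_NONE)[0]:
        if cv2.contourArea(c)<800: continue
        r=circ(ray(s,cv2.convexHull(c)[:,0,:],.004)[:,:2])
        if .033<r[2]<.042: out.append(r.round(4))
    return out
E
python3 - <<'E'
from h import *
for n in("w1","w2","w3"):
    s=load(n); print(n,"cork",cork(s))
    for nm,x,y in(("pan",.449,.345),("fine",.409,.142),("coarse",.428,.006),("jar",.569,-.355),("tin",.584,.365)):
        u,v=proj(s,[x,y,.03])
        if 40<u<520 and 30<v<270: print(nm,rim(s,x,y,.015))
E
```

```text
w1 cork [array([ 0.54  , -0.0295,  0.0368])]
jar [ 0.5682 -0.3547  0.0197  0.064 ]
w2 cork [array([ 0.5391, -0.0288,  0.0369]), array([0.5528, 0.1616, 0.0369])]
fine [0.4089 0.1417 0.0288 0.0359]
coarse [0.4628 0.0127 0.0112 0.3027]
w3 cork [array([0.5527, 0.1624, 0.0372])]
pan [0.3539 0.3395 0.0811 0.322 ]
fine [0.4087 0.1422 0.0288 0.0356]
```

```bash
python3 -m pendant '[[[-0.002,-0.036,0,0,0,0,-1],[0,0,0.045,0,0,0,-1],[0,0,0.045,0,0,0,-1],[0,0,0.045,0,0,0,-1],[0,0,0.045,0,0,0,-1],[0,0,0.03,0,0,0,-1],[0,0,0,0,0,0,-1]]]'
```

```text
time_s: 3.7
eef_pos: [0.4481, 0.3411, 0.0414]
eef_rot: [-0.004, -0.706, 0.708, 0.001]
wrist_force: [0.2, -0.6, 0.4]
opening: 1.001
```

```bash
python3 -m pendant '[[[-0.003,-0.001,0.009,0,0,0,-1],[0,0,0,0,0,0,-1],[0,0,0,0,0,0,1],[0,0,0,0,0,0,1],[0,0,0,0,0,0,1],[0,0,0,0,0,0,1],[0,0,0,0,0,0,1]]]'
python3 - <<'E'
from h import *
snap("wrist","w4")
E
```

```text
time_s: 4.4
eef_pos: [0.4523, 0.3481, 0.0399]
eef_rot: [-0.001, 0.708, -0.707, 0.001]
wrist_force: [-1.7, -1.8, 9.3]
opening: 0.659
```

View pics/w4.png

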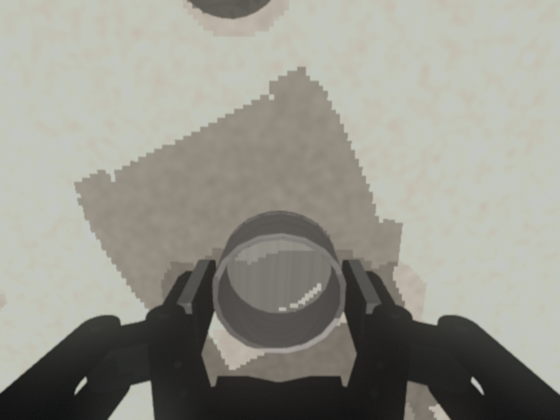

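The pan is between the pads at (280,290). The 9 N upward force is probably the pads swinging forward and pressing the pan on the bench. I'll lift and check.

```bash
python3 -m pendant '[[[0,0,-0.01,0,0,0,1],[0,0,-0.02,0,0,0,1],[0,0,-0.03,0,0,0,1],[0,0,-0.03,0,0,0,1],[0,0,-0.03,0,0,0,1],[0,0,0,0,0,0,1]]]'
python3 - <<'E'
from h import *
print(ctrl.get_obs()["eef_pos"])
snap("wrist","w5")
print(ctrl.get_obs()["eef_pos"])
s=snap("side","s5"); crop(s,200,150,450,420,2.2,"s5c")
E
```

```text
time_s: 5.05
eef_pos: [0.4538, 0.3491, 0.1632]
eef_rot: [-0.005, 0.708, -0.707, 0.002]
wrist_force: [0.2, -0.4, -0.3]
opening: 0.651
[0.45378013 0.34909306 0.16324821]
[0.45254399 0.34841698 0.16065003]
```

View pics/w5.png

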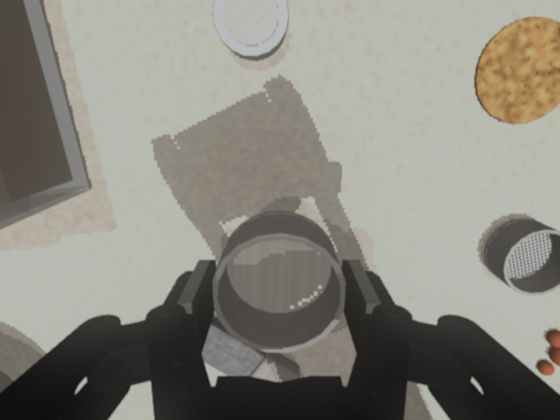

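View pics/s5c.png

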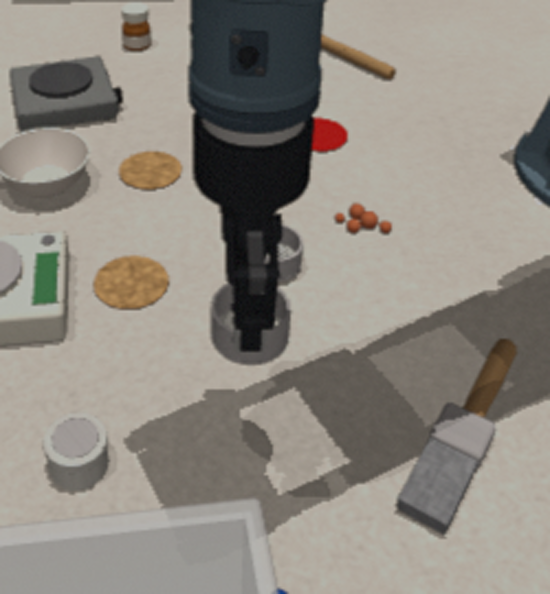

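```bash
python3 - <<'E'
from h import *
s=load("w5");P=cloud(s)
print([P[v,u].round(4) for u,v in((280,235),(280,350),(279,348),(235,258),(325,258),(280,270))])
print(ray(s,[[280,234],[280,351],[280,292]],.1506).round(4))
E
```

```text
[array([0.4791, 0.3475, 0.154 ]), array([0.4243, 0.3474, 0.154 ]), array([0.4246, 0.3478, 0.153 ]), array([0.4565, 0.3696, 0.1272]), array([0.4688, 0.3291, 0.1534]), array([0.4498, 0.3474, 0.1268])]
[[0.4782 0.3475 0.1506]
 [0.421  0.3474 0.1506]
 [0.4514 0.3475 0.1506]]
```

```bash
python3 -m pendant '[[[0.03,-0.008,0,0,0,0,1],[0.046,-0.013,0,0,0,0,1],[0.046,-0.013,0,0,0,0,1],[0.046,-0.013,0,0,0,0,1],[0.046,-0.013,0,0,0,0,1],[0.046,-0.013,0,0,0,0,1],[0.046,-0.013,0,0,0,0,1],[0.046,-0.013,0,0,0,0,1],[0.046,-0.013,0,0,0,0,1],[0.046,-0.013,0,0,0,0,1]]]'
python3 -m pendant '[[[0.046,-0.013,0,0,0,0,1],[0.03,-0.01,0,0,0,0,1],[0.02,0,0,0,0,0,1],[0,0,0,0,0,0,1],[0,0,0,0,0,0,1]]]'
python3 - <<'E'
from h import *
s=snap("wrist","w6");print(ctrl.get_obs()["eef_pos"]);print(-s["T"][:3,:3].T@s["T"][:3,3])
E
```

```text
time_s: 6.15
eef_pos: [0.5754, -0.0979, 0.1555]
eef_rot: [0.001, 0.707, -0.707, -0.001]
wrist_force: [1.1, 0.8, -1.2]
opening: 0.658
time_s: 6.65
eef_pos: [0.5983, -0.1915, 0.156]
eef_rot: [0.0, 0.707, -0.707, -0.001]
wrist_force: [1.0, 0.3, -1.0]
opening: 0.654
[ 0.59855129 -0.19086372  0.15629503]
[ 0.67476914 -0.19264526  0.27390656]
```

View pics/w6.png

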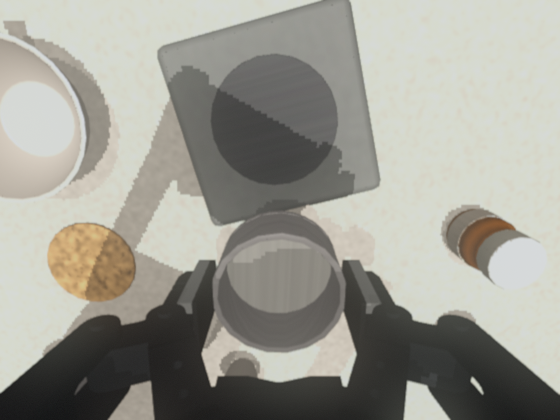

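The plate is fully in view, spanning columns 211–337 and rows 54–185.

```bash
python3 - <<'E'
from h import *
s=load("w6");P=cloud(s)
print(circ(ray(s,[[211,120],[337,120],[274,54],[274,185],[230,75],[228,164],[320,76]],.041)[:,:2]).round(4))
print(P[120,274].round(4),P[235,280].round(4),P[350,280].round(4))
for n in("w1","w6"): print(rim(load(n),.568,-.355,.02))
E
```

```text
[ 0.6601 -0.1895  0.0415]
[ 0.6625 -0.1894  0.042 ] [ 0.6233 -0.1931  0.146 ] [ 0.5688 -0.1931  0.1471]
[ 0.5682 -0.3547  0.0197  0.064 ]
[ 0.5686 -0.3544  0.0201  0.0637]
```

```bash
python3 -m pendant '[[[-0.0025,-0.034,0,0,0,0,1],[0,-0.03,0,0,0,0,1],[0,0,0.035,0,0,0,1],[0,0,0.025,0,0,0,1],[0,0,0.008,0,0,0,1],[0,0,0,0,0,0,1],[0,0,0,0,0,0,1]]]'
```

```text
time_s: 7.4
eef_pos: [0.6641, -0.1894, 0.0907]
eef_rot: [-0.0, 0.708, -0.707, 0.001]
wrist_force: [0.5, -0.2, -0.2]
opening: 0.651
```

```bash
python3 -m pendant '[[[0,0.0015,0.005,0,0,0,1],[0,0,0.003,0,0,0,1],[0,0,0,0,0,0,1],[0,0,0,0,0,0,1]]]'
```

```text
time_s: 7.8
eef_pos: [0.6619, -0.19, 0.0815]
eef_rot: [-0.0, 0.707, -0.707, 0.0]
wrist_force: [-0.6, -0.7, 0.3]
opening: 0.651
```

```bash
python3 -m pendant '[[[0,0,0.002,0,0,0,1],[0,0,0,0,0,0,1]]]'; python3 - <<'E'
from h import *
s=snap("side","s7"); crop(s,180,130,320,260,4,"s7c")
E
```

```text
time_s: 8.0
eef_pos: [0.6623, -0.1902, 0.081]
eef_rot: [-0.0, 0.707, -0.707, 0.0]
wrist_force: [-2.9, 1.3, 7.2]
opening: 0.654
```

View pics/s7c.png

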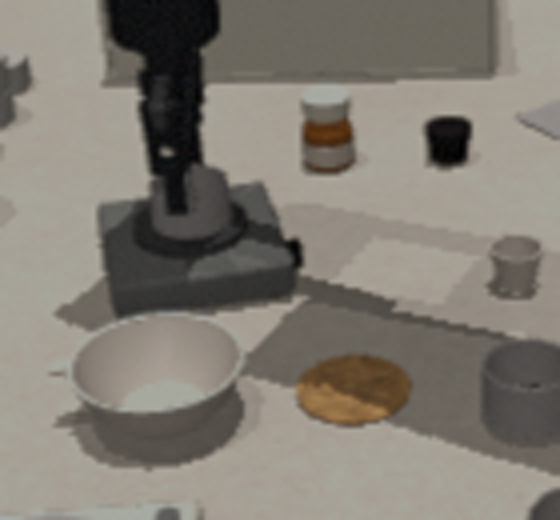

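It's in contact at 7 N and stands on the plate. Releasing now, then I'll back off and look.

```bash
python3 -m pendant '[[[0,0,0,0,0,0,0.2],[0,0,0,0,0,0,-0.4],[0,0,0,0,0,0,-1],[0,0,0,0,0,0,-1],[0,0,0,0,0,0,-1],[0,0,-0.02,0,0,0,-1],[0,0,-0.04,0,0,0,-1],[0,0.03,-0.045,0,0,0,-1],[0,0.04,0,0,0,0,-1],[0,0,0,0,0,0,-1]]]'
python3 - <<'E'
from h import *
s=snap("wrist","w8");crop(s,130,0,430,250,2.4,"w8c")
P=cloud(s);print(rim(s,.66,-.19,.05,.04))
m=(np.hypot(P[...,0]-.66,P[...,1]+.19)<.04)&(P[...,2]<.1)
E
```

```text
time_s: 9.05
eef_pos: [0.5903, -0.1891, 0.1808]
eef_rot: [0.001, 0.707, -0.707, -0.001]
wrist_force: [1.0, 0.5, -1.5]
opening: 1.003
[ 0.6594 -0.1914  0.0287  0.0726]
```

View pics/w8.png

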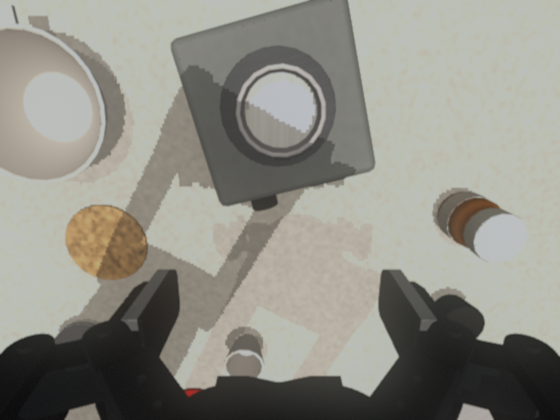

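```bash
python3 - <<'E'
from h import *
s=load("w8")
print(circ(ray(s,[[221,106],[336,106],[278,45],[278,166],[243,58],[316,60],[240,148]],.041)[:,:2]).round(4), ray(s,[[281,110]],.041))
E
```

```text
[ 0.6612 -0.1902  0.0414] [[ 0.65999941 -0.19192082  0.041     ]]
```

The pan is within about 2 mm of the plate centre. Next is the fine sieve.

```bash
python3 -m pendant '[[[-0.025,0.015,0,0,0,0,-1],[-0.042,0.023,0,0,0,0,-1],[-0.042,0.023,0,0,0,0,-1],[-0.042,0.023,0,0,0,0,-1],[-0.042,0.023,0,0,0,0,-1],[-0.042,0.023,0,0,0,0,-1],[-0.042,0.023,0,0,0,0,-1],[-0.042,0.023,0,0,0,0,-1],[-0.015,0.005,0,0,0,0,-1],[0,0,0,0,0,0,-1]]]'
python3 -m pendant '[[[0,0,0.04,0,0,0,-1],[0,0,0.04,0,0,0,-1],[0,0,0.02,0,0,0,-1],[0,0,0,0,0,0,-1],[0,0,0,0,0,0,-1],[0,0,0,0,0,0,-1]]]'
```

```text
time_s: 10.1
eef_pos: [0.4126, 0.1461, 0.181]
eef_rot: [-0.0, 0.709, -0.705, -0.0]
wrist_force: [1.0, 0.2, 0.5]
opening: 1.002
time_s: 10.7
eef_pos: [0.4147, 0.1437, 0.0823]
eef_rot: [-0.001, 0.707, -0.707, 0.001]
wrist_force: [1.2, -0.1, 0.6]
opening: 0.997
```

```bash
python3 -m pendant '[[[0.0015,0.005,0.01,0,0,0,-1],[0,0,0.03,0,0,0,-1],[0,0,0,0,0,0,-1],[0,0,0,0,0,0,-1],[0,0,0,0,0,0,0.2],[0,0,0,0,0,0,1],[0,0,0,0,0,0,1],[0,0,0,0,0,0,1],[0,0,0,0,0,0,1]]]'
python3 - <<'E'
from h import *
snap("wrist","w9")
E
```

```text
time_s: 11.6
eef_pos: [0.409, 0.1426, 0.0428]
eef_rot: [-0.001, 0.707, -0.707, 0.001]
wrist_force: [-4.8, -0.8, 14.0]
opening: 0.654
```

View pics/w9.png

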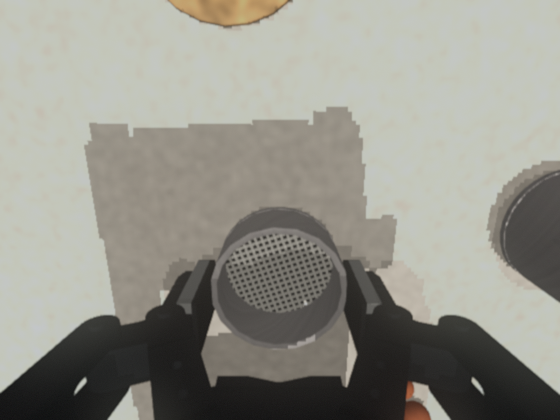

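The fine sieve is gripped squarely at (280,285). Now I'll lift it and carry it over.

```bash
python3 -m pendant '[[[0,0,-0.02,0,0,0,1],[0,0,-0.04,0,0,0,1],[0,0,-0.045,0,0,0,1],[0,0,-0.03,0,0,0,1],[0.025,-0.015,0,0,0,0,1],[0.042,-0.024,0,0,0,0,1],[0.042,-0.024,0,0,0,0,1],[0.042,-0.024,0,0,0,0,1],[0.042,-0.024,0,0,0,0,1],[0.042,-0.024,0,0,0,0,1]]]'
python3 -m pendant '[[[0.042,-0.024,0,0,0,0,1],[0.042,-0.02,0,0,0,0,1],[0.012,-0.008,0,0,0,0,1],[0,0,0,0,0,0,1],[0,0,0,0,0,0,1],[0,0,0,0,0,0,1]]]'
python3 - <<'E'
from h import *
s=snap("wrist","w10");P=cloud(s);print(rim(s,.66,-.1905,.05,.04)); print(ctrl.get_obs()["eef_pos"])
E
```

```text
time_s: 12.65
eef_pos: [0.5439, -0.0944, 0.1767]
eef_rot: [-0.0, 0.707, -0.707, 0.001]
wrist_force: [0.1, 0.2, -1.1]
opening: 0.656
time_s: 13.25
eef_pos: [0.5946, -0.187, 0.1759]
eef_rot: [-0.0, 0.708, -0.706, -0.0]
wrist_force: [-1.0, -0.1, -1.3]
opening: 0.653
[ 0.5963 -0.188   0.0271  0.1675]
[ 0.59471983 -0.18692683  0.17599046]
```

View pics/w10.png

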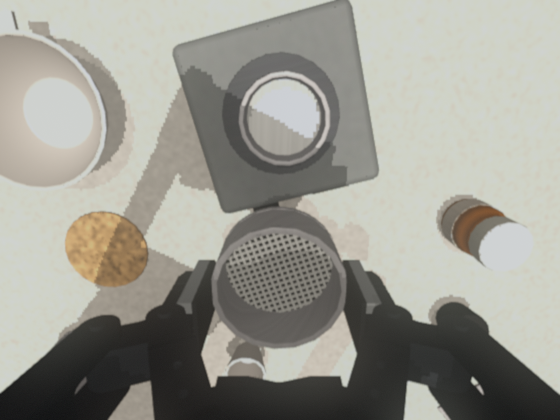

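```bash
cat >> h.py <<'E'
def rimz(s,x,y,lo,hi,rad=.045,tol=.004):
    P=cloud(s); m=(np.hypot(P[...,0]-x,P[...,1]-y)<rad)&(P[...,2]>lo)&(P[...,2]<hi)
    top=np.nanpercentile(P[m][:,2],97); q=P[m&(P[...,2]>top-tol)]
    return np.r_[circ(cv2.convexHull((q[:,:2]*1e4).astype(np.float32))[:,0,:]/1e4),top].round(4)
E
python3 - <<'E'
from h import *
s=load("w10");print(rimz(s,.66,-.19,.05,.09)); P=cloud(s)
print(P[231,280],P[346,280],ray(s,[[213,288],[346,288]],.1675))
E
```

```text
[ 0.6594 -0.1914  0.0287  0.0727]
[ 0.62172112 -0.18857195  0.16696276] [ 0.56755048 -0.18872549  0.16740067] [[ 0.59650405 -0.16075437  0.1675    ]
 [ 0.59658806 -0.21611582  0.1675    ]]
```

```bash
python3 -m pendant '[[[0.003,-0.035,0,0,0,0,1],[0,-0.03,0,0,0,0,1],[0,0,0.03,0,0,0,1],[0,0,0.022,0,0,0,1],[0,0,0,0,0,0,1],[0,0,0,0,0,0,1],[0,0,0,0,0,0,1]]]'
```

```text
time_s: 14.0
eef_pos: [0.6611, -0.1914, 0.126]
eef_rot: [-0.0, 0.708, -0.707, 0.001]
wrist_force: [0.5, 0.1, -1.6]
opening: 0.655
```

```bash
python3 -m pendant '[[[-0.001,0.001,0.006,0,0,0,1],[0,0,0.006,0,0,0,1],[0,0,0.004,0,0,0,1],[0,0,0,0,0,0,1],[0,0,0,0,0,0,1]]]'
```

```text
time_s: 14.5
eef_pos: [0.6592, -0.1904, 0.108]
eef_rot: [-0.0, 0.707, -0.707, 0.0]
wrist_force: [-0.2, 0.1, 1.2]
opening: 0.655
```

```bash
python3 -m pendant '[[[0,0,0.0015,0,0,0,1],[0,0,0,0,0,0,1],[0,0,0,0,0,0,1]]]'
```

```text
time_s: 14.8
eef_pos: [0.6593, -0.1905, 0.108]
eef_rot: [-0.0, 0.707, -0.707, 0.0]
wrist_force: [-4.4, 2.1, 10.3]
opening: 0.652
```

Seated on the rim at 0.108 as predicted. Releasing.

```bash
python3 -m pendant '[[[0,0,0,0,0,0,0.2],[0,0,0,0,0,0,-0.4],[0,0,0,0,0,0,-1],[0,0,0,0,0,0,-1],[0,0,-0.02,0,0,0,-1],[0,0,-0.04,0,0,0,-1],[0,0.03,-0.035,0,0,0,-1],[0,0.04,0,0,0,0,-1],[0,0,0,0,0,0,-1]]]'
python3 - <<'E'
from h import *
s=snap("wrist","w11");print(rimz(s,.66,-.19,.05,.13))
s=snap("side","s11"); crop(s,180,130,320,260,4,"s11c")
E
```

```text
time_s: 15.7
eef_pos: [0.5852, -0.1896, 0.2009]
eef_rot: [-0.001, -0.707, 0.707, 0.002]
wrist_force: [0.3, 0.4, -0.9]
opening: 0.998
[ 0.6593 -0.1916  0.0287  0.1002]
```

View pics/w11.png

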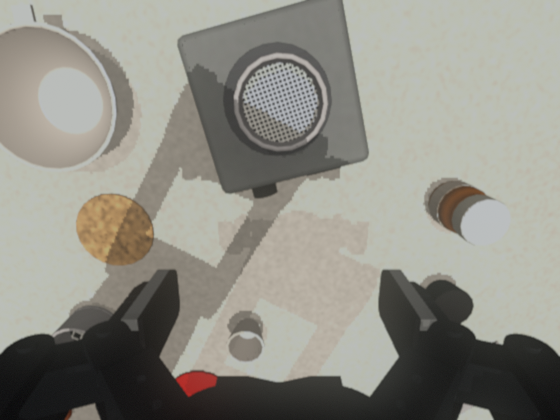

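View pics/s11c.png

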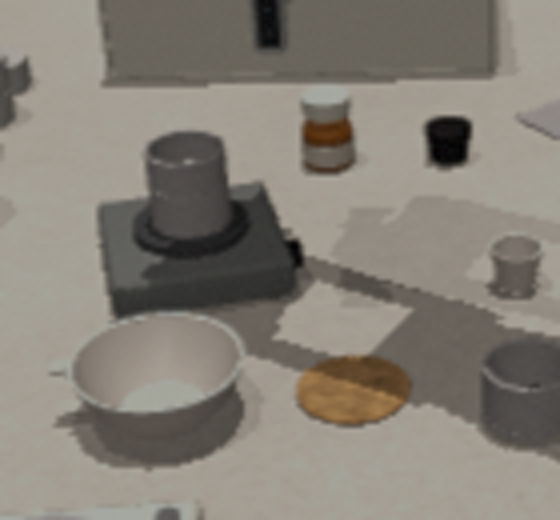

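```bash
python3 -m pendant '[[[-0.025,0.02,0,0,0,0,-1],[-0.038,0.03,0,0,0,0,-1],[-0.038,0.03,0,0,0,0,-1],[-0.038,0.03,0,0,0,0,-1],[-0.038,0.03,0,0,0,0,-1],[-0.019,0.017,0.03,0,0,0,-1],[0,0,0.04,0,0,0,-1],[0,0,0.03,0,0,0,-1],[0,0,0,0,0,0,-1],[0,0,0,0,0,0,-1]]]'
```

```text
time_s: 16.8
eef_pos: [0.4328, 0.0054, 0.1016]
eef_rot: [0.0, 0.707, -0.707, -0.0]
wrist_force: [-0.3, -0.1, 0.3]
opening: 1.001
```

```bash
python3 -m pendant '[[[-0.001,0.005,0.01,0,0,0,-1],[0,0,0.038,0,0,0,-1],[0,0,0,0,0,0,-1],[0,0,0,0,0,0,-1],[0,0,0,0,0,0,0.2],[0,0,0,0,0,0,1],[0,0,0,0,0,0,1],[0,0,0,0,0,0,1],[0,0,0,0,0,0,1]]]'
python3 -m pendant '[[[0,0,-0.02,0,0,0,1],[0,0,-0.04,0,0,0,1],[0,0,-0.045,0,0,0,1],[0,0,-0.04,0,0,0,1],[0.015,-0.01,-0.01,0,0,0,1],[0.038,-0.03,0,0,0,0,1],[0.038,-0.03,0,0,0,0,1],[0.038,-0.03,0,0,0,0,1],[0.038,-0.03,0,0,0,0,1],[0.02,-0.02,0,0,0,0,1]]]'
python3 -m pendant '[[[0.01,-0.01,0,0,0,0,1],[0,0,0,0,0,0,1],[0,0,0,0,0,0,1],[0,0,0,0,0,0,1]]]'
python3 - <<'E'
from h import *
print(ctrl.get_obs()["eef_pos"]);s=snap("wrist","w12");print(rimz(s,.66,-.19,.05,.13))
E
```

```text
time_s: 17.7
eef_pos: [0.4286, 0.0061, 0.0558]
eef_rot: [-0.001, 0.708, -0.707, 0.001]
wrist_force: [-5.0, 0.7, 16.1]
opening: 0.647
time_s: 18.7
eef_pos: [0.5788, -0.1838, 0.2096]
eef_rot: [0.0, -0.707, 0.708, -0.001]
wrist_force: [-0.2, 1.7, -1.2]
opening: 0.649
time_s: 19.1
eef_pos: [0.5866, -0.1895, 0.2087]
eef_rot: [-0.0, 0.708, -0.707, -0.0]
wrist_force: [-1.0, 0.5, -1.2]
opening: 0.645
[ 0.58661849 -0.1894868   0.208727  ]
[ 0.6594 -0.1916  0.0287  0.1002]
```

View pics/w12.png

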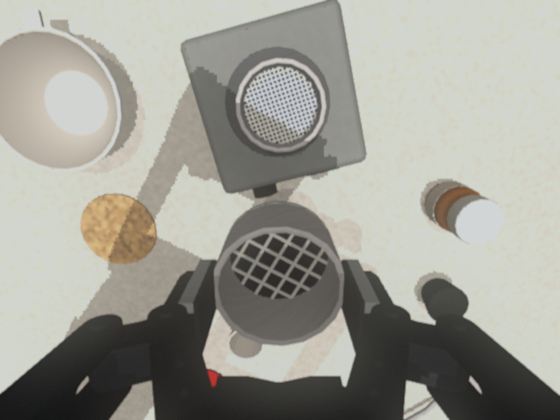

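```bash
python3 - <<'E'
from h import *
s=load("w12");P=cloud(s)
for a,b in((228,342),(229,341)): print(P[a,280],P[b,280])
E
```

```text
[ 0.61437247 -0.19109778  0.19810375] [ 0.55893902 -0.19123585  0.19676606]
[ 0.61337219 -0.19110698  0.19659353] [ 0.55935126 -0.19123558  0.19660773]
```

```bash
python3 -m pendant '[[[0.0005,-0.036,0,0,0,0,1],[0,-0.036,0,0,0,0,1],[0,0,0.025,0,0,0,1],[0,0,0.012,0,0,0,1],[0,0,0,0,0,0,1],[0,0,0,0,0,0,1],[0,0,0,0,0,0,1]]]'
```

```text
time_s: 19.85
eef_pos: [0.6593, -0.1911, 0.1728]
eef_rot: [-0.0, 0.707, -0.707, 0.001]
wrist_force: [-0.4, -0.8, -1.2]
opening: 0.643
```

```bash
python3 -m pendant '[[[-0.001,0,0.009,0,0,0,1],[0,0,0.007,0,0,0,1],[0,0,0.006,0,0,0,1],[0,0,0.001,0,0,0,1],[0,0,0,0,0,0,1],[0,0,0,0,0,0,1]]]'
```

```text
time_s: 20.45
eef_pos: [0.6593, -0.1899, 0.1491]
eef_rot: [-0.0, 0.707, -0.707, 0.0]
wrist_force: [-2.2, 0.6, 5.3]
opening: 0.641
```

Contact is at the expected height (0.149). Releasing.

```bash
python3 -m pendant '[[[0,0,0,0,0,0,0.2],[0,0,0,0,0,0,-0.4],[0,0,0,0,0,0,-1],[0,0,0,0,0,0,-1],[0,0,-0.02,0,0,0,-1],[0,0,-0.035,0,0,0,-1],[0,0.01,-0.035,0,0,0,-1],[0,0.045,0,0,0,0,-1],[0,0.025,0,0,0,0,-1],[0,0,0,0,0,0,-1]]]'
python3 - <<'E'
from h import *
s=snap("wrist","w13");print(ctrl.get_obs()["eef_pos"],rimz(s,.66,-.19,.05,.17),rimz(s,.5686,-.3545,.03,.1))
s=snap("side","s13"); crop(s,180,130,320,260,4,"s13c")
E
```

```text
time_s: 21.45
eef_pos: [0.5768, -0.1897, 0.2385]
eef_rot: [-0.0, -0.707, 0.707, 0.001]
wrist_force: [1.3, 0.3, -0.1]
opening: 0.999
[ 0.57838582 -0.18999637  0.23865244] [ 0.6583 -0.1909  0.0287  0.1381] [ 0.5684 -0.3543  0.0198  0.0639]
```

View pics/w13.png

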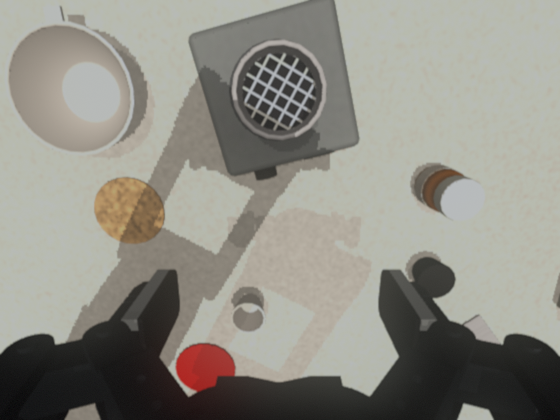

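View pics/s13c.png

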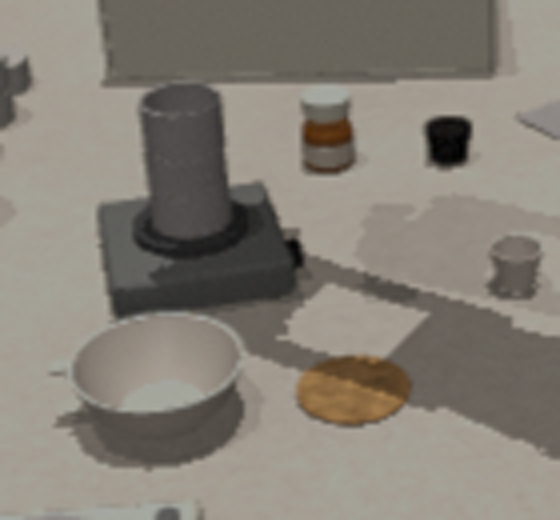

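The nest is seated, with the top at 0.138 m where 0.137 is expected. Now the jar.

```bash
python3 -m pendant '[[[0.03,0.0045,0,0,0,0,-1],[0.045,0.005,0,0,0,0,-1],[0.045,0,0,0,0,0,-1],[0.04,0,0,0,0,0,-1],[0.0045,0,0.03,0,0,0,-1],[0,0,0.04,0,0,0,-1],[0,0,0.03,0,0,0,-1],[0,0,0,0,0,0,-1],[0,0,0,0,0,0,-1],[0,0,0,0,0,0,-1]]]'
```

```text
time_s: 22.55
eef_pos: [0.5715, -0.3554, 0.1408]
eef_rot: [-0.0, 0.708, -0.707, 0.002]
wrist_force: [-0.4, -1.3, 0.3]
opening: 1.004
```

```bash
python3 -m pendant '[[[-0.001,0.003,0.02,0,0,0,-1],[0,0,0.035,0,0,0,-1],[0,0,0.035,0,0,0,-1],[0,0,0.005,0,0,0,-1],[0,0,0,0,0,0,-1],[0,0,0,0,0,0,-1]]]'
```

```text
time_s: 23.15
eef_pos: [0.5685, -0.3548, 0.0464]
eef_rot: [-0.0, 0.707, -0.707, 0.002]
wrist_force: [0.9, 1.2, 0.5]
opening: 1.003
```

```bash
python3 -m pendant '[[[0,0,0,0,0,0,0.2],[0,0,0,0,0,0,0.4],[0,0,0,0,0,0,1],[0,0,0,0,0,0,1],[0,0,0,0,0,0,1],[0,0,0,0,0,0,1]]]'
python3 - <<'E'
from h import *
snap("wrist","w14")
E
```

```text
time_s: 23.75
eef_pos: [0.5677, -0.3541, 0.0451]
eef_rot: [-0.0, 0.707, -0.707, 0.001]
wrist_force: [-1.5, 1.5, 7.5]
opening: 0.482
```

View pics/w14.png

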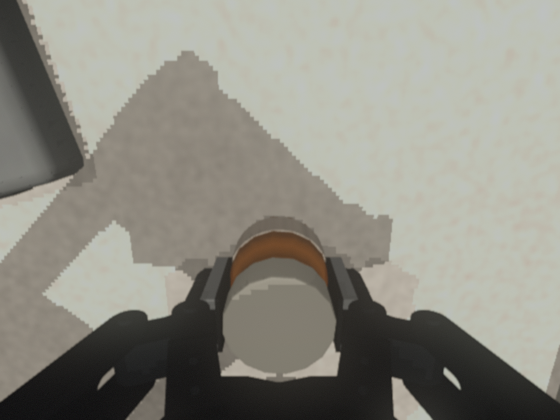

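```bash
python3 -m pendant '[[[0,0,-0.02,0,0,0,1],[0,0,-0.04,0,0,0,1],[0,0,-0.045,0,0,0,1],[-0.02,0.007,-0.01,0,0,0,1],[-0.043,0.007,0,0,0,0,1],[-0.045,0.007,0,0,0,0,1],[-0.045,0.007,0,0,0,0,1],[-0.045,0,0,0,0,0,1],[-0.045,0,0,0,0,0,1],[-0.045,0,0,0,0,0,1]]]'
python3 -m pendant '[[[-0.03,0,0,0,0,0,1],[-0.007,0,0.03,0,0,0,1],[0,0,0.03,0,0,0,1],[0,0,0,0,0,0,1],[0,0,0,0,0,0,1],[0,0,0,0,0,0,1]]]'
python3 - <<'E'
from h import *
print(ctrl.get_obs()["eef_pos"]);s=snap("wrist","w15");print(cork(s))
s=snap("side","s15");crop(s,180,130,350,310,3.2,"s15c")
E
```

```text
time_s: 24.8
eef_pos: [0.5381, -0.0637, 0.1586]
eef_rot: [-0.0, 0.707, -0.707, 0.0]
wrist_force: [0.6, -0.2, -1.3]
opening: 0.482
time_s: 25.4
eef_pos: [0.5397, -0.0291, 0.1]
eef_rot: [-0.001, 0.707, -0.707, 0.001]
wrist_force: [-0.2, -0.1, -0.3]
opening: 0.483
[ 0.53971574 -0.02912842  0.10002536]
[array([ 0.4992, -0.0303,  0.0339]), array([ 0.5397, -0.029 ,  0.0371]), array([0.5535, 0.1602, 0.0368])]
```

View pics/w15.png

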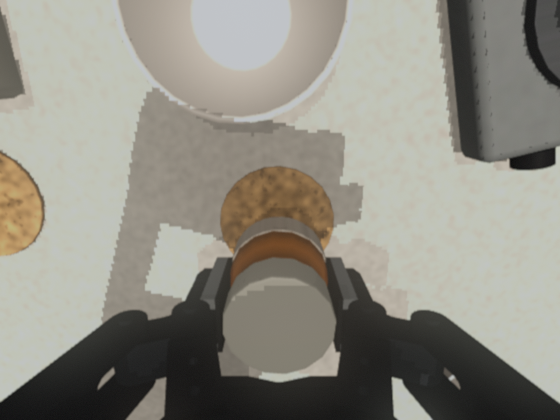

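View pics/s15c.png

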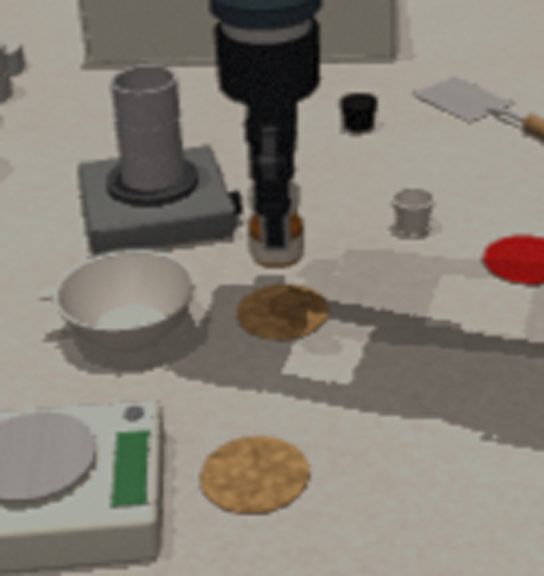

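The held jar is right over the mat. Lowering.

```bash
python3 -m pendant '[[[0,0,0.015,0,0,0,1],[0,0,0.02,0,0,0,1],[0,0,0.011,0,0,0,1],[0,0,0.004,0,0,0,1],[0,0,0,0,0,0,1],[0,0,0,0,0,0,1]]]'
```

```text
time_s: 26.1
eef_pos: [0.5377, -0.0284, 0.0491]
eef_rot: [0.001, 0.707, -0.707, -0.001]
wrist_force: [-8.3, 1.5, 13.1]
opening: 0.481
```

```bash
python3 -m pendant '[[[0,0,-0.0008,0,0,0,1],[0,0,0,0,0,0,1],[0,0,0,0,0,0,0],[0,0,0,0,0,0,-0.3],[0,0,0,0,0,0,-1],[0,0,0,0,0,0,-1],[0,0,0,0,0,0,-1]]]'
python3 -m pendant '[[[0,0,-0.02,0,0,0,-1],[0,0,-0.04,0,0,0,-1],[0,0,-0.045,0,0,0,-1],[0,0.03,-0.02,0,0,0,-1],[0,0.02,0,0,0,0,-1],[0,0,0,0,0,0,-1],[0,0,0,0,0,0,-1]]]'
python3 - <<'E'
from h import *
print(ctrl.get_obs()["eef_pos"]);s=snap("wrist","w16");print(cork(s),rimz(s,.5395,-.029,.03,.1))
s=snap("side","s16");crop(s,180,130,350,310,3.2,"s16c")
E
```

```text
time_s: 26.8
eef_pos: [0.5387, -0.0285, 0.0492]
eef_rot: [-0.0, 0.707, -0.707, 0.0]
wrist_force: [0.7, 0.8, 0.2]
opening: 1.0
time_s: 27.5
eef_pos: [0.4888, -0.0286, 0.1743]
eef_rot: [-0.0, 0.707, -0.707, 0.0]
wrist_force: [0.9, 0.1, -0.0]
opening: 1.002
[ 0.48882332 -0.02858147  0.17429545]
[array([ 0.5393, -0.029 ,  0.037 ]), array([0.553 , 0.1613, 0.0372])] [ 0.5395 -0.0296  0.0197  0.0678]
```

View pics/w16.png

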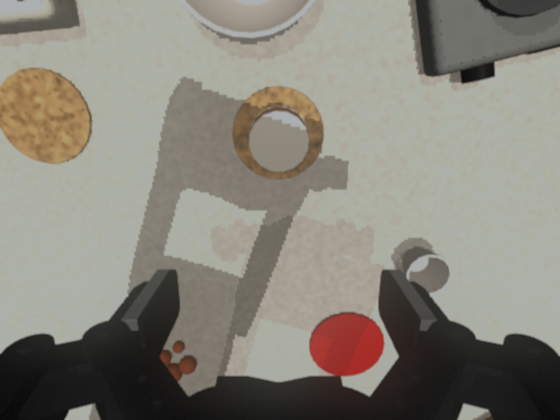

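View pics/s16c.png

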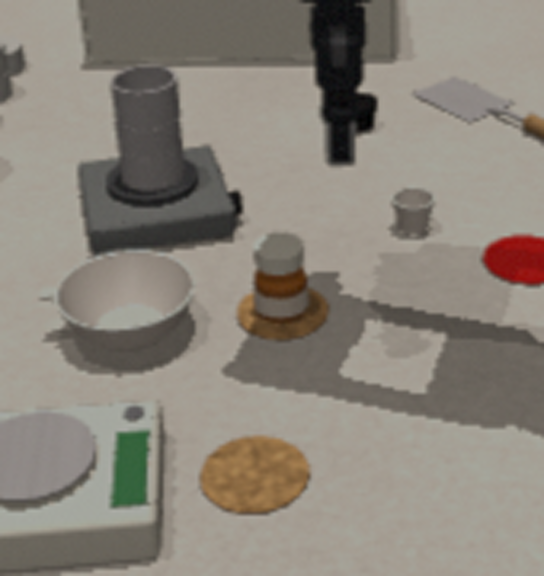

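The jar stands centred on the mat, within 1 mm. Now the tin.

```bash
python3 -m pendant '[[[-0.025,-0.005,0,0,0,0,-1],[-0.045,-0.006,0,0,0,0,-1],[-0.045,-0.006,0,0,0,0,-1],[-0.045,-0.006,0,0,0,0,-1],[-0.045,-0.006,0,0,0,0,-1],[-0.045,-0.006,0,0,0,0,-1],[-0.045,-0.006,0,0,0,0,-1],[-0.045,-0.006,0,0,0,0,-1],[-0.04,-0.006,0,0,0,0,-1],[-0.014,0,0,0,0,0,-1]]]'
python3 -m pendant '[[[0,0,0,0,0,0,-1],[0,0,0,0,0,0,-1],[0,0,0,0,0,0,-1]]]'
python3 - <<'E'
from h import *
print(ctrl.get_obs()["eef_pos"]);s=snap("wrist","w17");print(rimz(s,.584,.366,.015,.06))
E
```

```text
time_s: 28.6
eef_pos: [0.5414, 0.3695, 0.173]
eef_rot: [-0.0, 0.708, -0.706, -0.0]
wrist_force: [-0.4, 0.3, 0.6]
opening: 1.001
time_s: 28.9
eef_pos: [0.5414, 0.3639, 0.1738]
eef_rot: [-0.001, -0.707, 0.707, -0.0]
wrist_force: [-0.0, -0.7, 0.1]
opening: 1.002
[0.54139494 0.36392001 0.17375496]
[0.5847 0.3671 0.0247 0.0345]
```

View pics/w17.png

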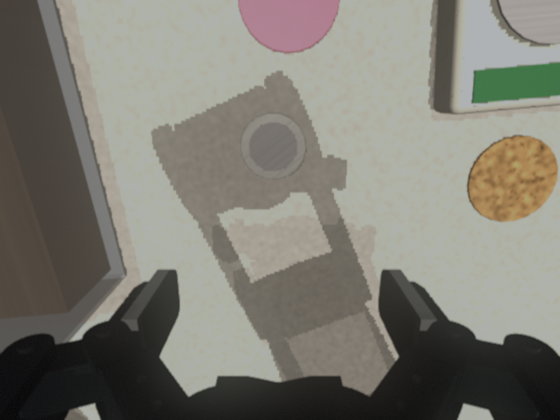

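```bash
python3 -m pendant '[[[-0.003,-0.025,0,0,0,0,-1],[0,-0.018,0.015,0,0,0,-1],[0,0,0.04,0,0,0,-1],[0,0,0.04,0,0,0,-1],[0,0,0.015,0,0,0,-1],[0,0,0,0,0,0,-1],[0,0,0,0,0,0,-1],[0,0,0,0,0,0,-1]]]'
```

```text
time_s: 29.75
eef_pos: [0.5861, 0.3692, 0.0673]
eef_rot: [-0.002, 0.707, -0.707, 0.001]
wrist_force: [0.7, -0.2, 0.5]
opening: 1.002
```

```bash
python3 -m pendant '[[[0.001,0.001,0.02,0,0,0,-1],[0,0,0.009,0,0,0,-1],[0,0,0,0,0,0,-1],[0,0,0,0,0,0,-1],[0,0,0,0,0,0,0.2],[0,0,0,0,0,0,0.5],[0,0,0,0,0,0,1],[0,0,0,0,0,0,1],[0,0,0,0,0,0,1],[0,0,0,0,0,0,1]]]'
```

```text
time_s: 30.75
eef_pos: [0.5841, 0.368, 0.0365]
eef_rot: [-0.001, 0.707, -0.707, 0.0]
wrist_force: [0.1, 0.6, 5.1]
opening: 0.558
```

```bash
python3 -m pendant '[[[0,0,-0.02,0,0,0,1],[0,0,-0.04,0,0,0,1],[0,0,-0.03,0,0,0,1],[0,0,0,0,0,0,1],[0,0,0,0,0,0,1]]]'
python3 - <<'E'
from h import *
print(ctrl.get_obs()["eef_pos"]);s=snap("wrist","w18")
E
```

```text
time_s: 31.25
eef_pos: [0.5834, 0.3677, 0.1257]
eef_rot: [-0.001, 0.707, -0.707, 0.0]
wrist_force: [-0.8, -0.7, -0.6]
opening: 0.557
[0.58341767 0.36766234 0.12571708]
```

View pics/w18.png

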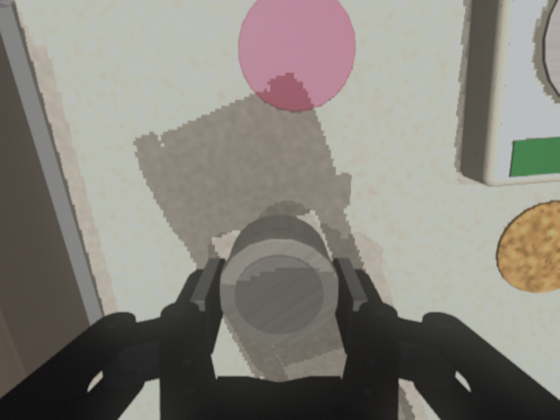

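```bash
python3 -m pendant '[[[0.03,0.008,0,0,0,0,1],[0.044,0.008,0,0,0,0,1],[0.044,0.008,0,0,0,0,1],[0.044,0.006,0,0,0,0,1],[0.03,0,0,0,0,0,1],[0.014,0,0,0,0,0,1],[0,0,0,0,0,0,1],[0,0,0,0,0,0,1],[0,0,0,0,0,0,1]]]'
python3 - <<'E'
from h import *
print(ctrl.get_obs()["eef_pos"]);s=snap("wrist","w19");print(cork(s))
E
```

```text
time_s: 32.2
eef_pos: [0.5532, 0.1629, 0.1248]
eef_rot: [0.0, 0.708, -0.706, -0.0]
wrist_force: [0.3, -0.2, -0.4]
opening: 0.557
[0.55321467 0.16288744 0.12476596]
[array([ 0.5396, -0.0279,  0.0371]), array([0.5533, 0.1621, 0.037 ])]
```

View pics/w19.png

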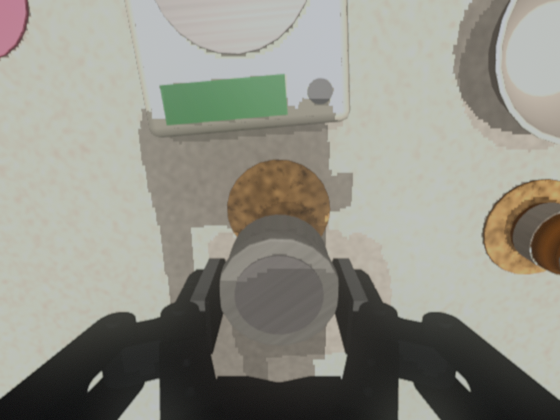

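```bash
python3 -m pendant '[[[0.001,0,0.02,0,0,0,1],[0,0,0.035,0,0,0,1],[0,0,0.02,0,0,0,1],[0,0,0.006,0,0,0,1],[0,0,0.002,0,0,0,1],[0,0,0,0,0,0,1],[0,0,0,0,0,0,1]]]'
```

```text
time_s: 32.95
eef_pos: [0.5545, 0.1609, 0.0436]
eef_rot: [-0.001, 0.708, -0.707, 0.001]
wrist_force: [-0.3, 0.2, -0.3]
opening: 0.556
```

```bash
python3 -m pendant '[[[0,0.001,0.002,0,0,0,1],[0,0,0.001,0,0,0,1],[0,0,0,0,0,0,1],[0,0,0,0,0,0,1]]]'
```

```text
time_s: 33.35
eef_pos: [0.553, 0.1606, 0.0404]
eef_rot: [-0.001, 0.707, -0.707, 0.0]
wrist_force: [-2.5, 0.0, 5.5]
opening: 0.559
```

```bash
python3 -m pendant '[[[0,0,0,0,0,0,0.2],[0,0,0,0,0,0,-0.3],[0,0,0,0,0,0,-1],[0,0,0,0,0,0,-1],[0,0,0,0,0,0,-1],[0,0,-0.02,0,0,0,-1],[0,0,-0.04,0,0,0,-1],[0,0.01,-0.045,0,0,0,-1],[0,0.04,-0.04,0,0,0,-1],[0,0,0,0,0,0,-1]]]'
python3 -m pendant '[[[0,0,0,0,0,0,-1],[0,0,0,0,0,0,-1],[0,0,0,0,0,0,-1]]]'
python3 - <<'E'
from h import *
s=snap("wrist","w20");print(cork(s),rimz(s,.553,.161,.02,.06),rimz(s,.539,-.029,.03,.1))
s=snap("side","s20");s=snap("scene","c20")
print(rimz(s,.66,-.19,.05,.17),rimz(s,.553,.161,.02,.06),rimz(s,.539,-.029,.03,.1))
E
```

```text
time_s: 34.35
eef_pos: [0.5074, 0.1612, 0.1851]
eef_rot: [-0.003, 0.708, -0.706, 0.002]
wrist_force: [0.4, 0.4, 0.9]
opening: 1.0
time_s: 34.65
eef_pos: [0.5066, 0.1603, 0.1777]
eef_rot: [0.001, 0.707, -0.707, -0.001]
wrist_force: [-0.1, -1.2, 0.3]
opening: 0.999
[array([ 0.5394, -0.0284,  0.0372]), array([0.5529, 0.1621, 0.0369])] [0.5541 0.1594 0.0246 0.0385] [ 0.5398 -0.0282  0.0196  0.0677]
[ 0.6579 -0.1916  0.0292  0.1362] [0.5536 0.1586 0.0245 0.0376] [ 0.5392 -0.0303  0.0199  0.067 ]
```

View pics/w20.png

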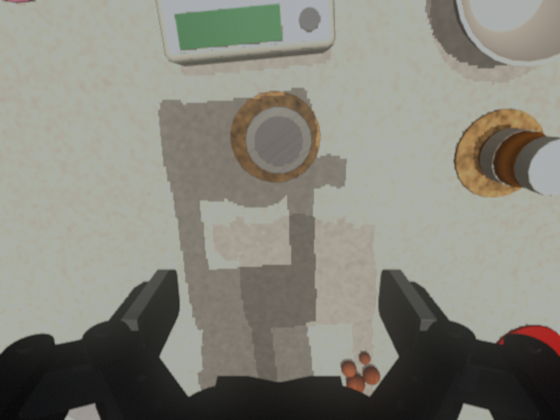

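View pics/c20.png

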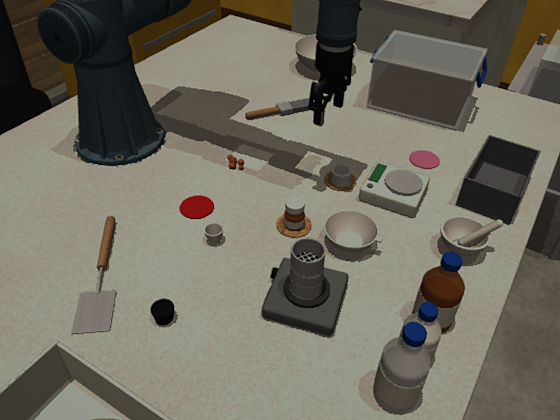

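View pics/s20.png

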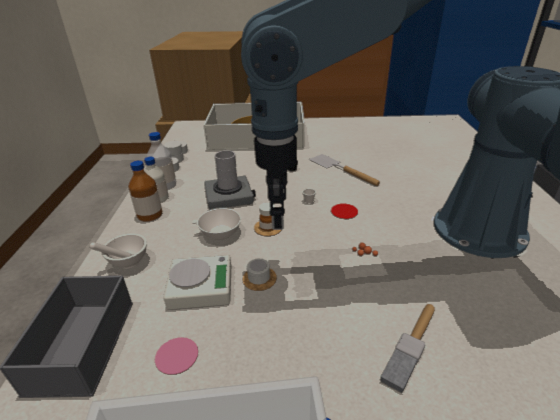

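All pieces stand upright and free. The tin is about 2–3 mm off its mat centre and the nest about 2–3 mm off the plate centre, which is good enough. Handing in.

```bash
python3 -c "
from bench import ctrl
print(ctrl.hand_in(), ctrl.get_obs()['time_s'])"
```

```text
the job is handed in; nothing more can be done
the job is handed in; nothing more can be done
```

The sieving station is set up and handed in. I placed the pan, then the fine sieve, then the coarse sieve on the shaker plate, then the jar on the dish mat and the tin on the balance mat. At my last reading 34.7 s had passed, with the gripper open and clear of everything.

These are the last checks:

| Item | Offset from centre | Height of top, measured | Height of top, expected |
|---|---|---|---|
| Sieve nest | about 2–3 mm from the plate centre | 136–138 mm | 137 mm |
| Jar | 1 mm or less (wrist camera) | 67–68 mm | 66 mm |
| Tin | about 3 mm from the mat centre | 38 mm | 36 mm |

- **Forces:** the highest wrist force reading was about 17 N, during the coarse sieve grasp.
- **Camera disagreement:** the scene and side cameras differed by 2–4 mm in y and about 2 mm in height. I therefore relied mainly on the wrist camera.
- **Failed checks:** none of the final checks failed. Two earlier wrist measurements picked up the gripper or a held sieve instead of the target. I redid the second with a height limit and ignored the first, using the other cameras' values instead.

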